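Shut the label printer and feed a label

ROBOT

A 6-joint arm with a two-finger parallel gripper is mounted at the origin on the work surface. World frame = base frame: x ahead of the robot, y to its left, z up, the work surface at z = 0. Lengths are in m, angles in degrees, forces in N, time in s.
With the tool pointing down it reaches from about 0.3 to 0.75 m from the base axis. Payload 8.5 kg.
Tool frame: the origin (TCP) lies on the centre line of the jaws, within the pads' length; the fingertips stand 25 mm ahead of it and the grasp point (between the pads) lies 6 mm ahead of it; z points along the fingers, y is the line along which they close (so a half turn about z gives the same grasp; the last joint's range is limited). The gripper opens to 85 mm and grips with 20 to 120 N. Pads are 22 mm wide; open, the fingers measure 114 mm over their backs; the gripper's body (76 mm by 85 mm) begins 54 mm behind the grasp point. The pads swing forward as they close: fully open they stand 13 mm farther back than shut.
Start: joints at [59.57, 21.807, 74.336, -0, 83.858, -12.336], TCP at [0.171, 0.523, 0.256] pointing down, gripper open.
Joint ranges: [-178.18, 178.18], [-50.72, 133.34], [12.68, 142.11], [-81.47, 261.47], [9.98, 163.14], [-165.26, 165.26]. Speed limits (degrees/s): [136.94, 136.94, 180, 180, 180, 180].

INTERFACE

Orientations are given as a 3x3 rotation matrix whose columns are the frame's x, y, z axes.
In Python, from rig import telemetry, optics, env gives the robot as it stands.
- The arm moves only by the tool send_rows, never from a script. Its argument "deltas" is a list that holds one entry, the list of rows, each a list of 7 numbers: the shift along the tool's x, y, z in m, then the turn, a rotation vector about the tool's x, y, z in rad, then the opening, from -1 (shut) to 1 (fully open), so that 0 is half open. In form: [[[x, y, z, ax, ay, az, grip], ...]]. A call has 1 to 12 rows; each row shifts and turns the commanded pose from where the row before left it, along the tool's axes as they then stand; what a row does not reach is not made up. A row lasts 1/8 s, in which the tool goes at most 62.5 mm and 10.7 degrees, less where a joint would pass 70% of its speed; a pose out of reach is approached as far as the arm can. A call is refused whole if a number of a shift passes 0.0625 or a number of a turn 0.188, either way. A call with a gripper value outside its range is refused whole. The fingers move at their own pace and stop on an object; "squeeze" is the grip in N (left out, the last holds). Time passes only in rows, so rows that do not move let the fingers close. It gives the time, the measured TCP pose, the force, the opening and the grip force at its end, in the units of the state.
- telemetry.observe(): the state, without advancing time (a new reading comes with each control period).
- optics.get_image(name): name is "scene" or "top"; returns a dict with "image" (384x512x3 uint8, red, green, blue), "range_z" (384x512 float32, m along the optical axis (not along the pixel's ray), 0 where there is no reading), "K" (3x3 intrinsics, pixels), "rvec" (rotation vector, rad) and "tvec" (3), from world to camera coordinates, as OpenCV has them. Camera axes: x right, y down, z forward; pixel columns grow to the right and rows downward; lengths in m; the calibration is good to about 2 mm. A picture is of the moment at which its call begins.
- env.close_job(): hands the job in; it is judged then, once.
The state is a dict: "time_s": time; "q": joint angles; "qvel": joint speeds; "joint_efforts": joint torques, N m; "position": TCP position; "tool_rot": TCP orientation; "ft_force": force on the tool from outside, world axes, zero at the start; "wrist_torque": the same for the moment, N m; "grip_width": finger opening in m; "gripper_force": force on a finger pad.
Only numpy, scipy, OpenCV 4.12 (cv2) and the standard library are available. Lean on these libraries where they do the work, as an engineer would, in place of code of your own. Each camera call takes 0.05 s, during which the arm holds its last target. There are 200 camera calls.

TASK

The label printer on the dispatch counter has a fresh roll in it and its cover still stands open. With the fingertips, push the cover down until it is fully shut, without slamming it, and only then press the big round feed button all the way in and let it come back up. Do not lift the printer or its cover or shove the printer about, do not press the small square power key, and leave the other things on the counter alone.

Things in the scene. Friction and masses are not known exactly. Their poses are not given: they have to be found in the camera images.
- printer: Grey label printer, loose on rubber feet, 1 to 2 kg (slides if shoved sideways with over 5 N). 190 deep (x) by 150 wide (y) mm; origin at the centre of its underside, +x to its back, -x its front, z up. Along its front (x -95 to -45 mm) a flat ledge with two buttons, top 95 mm above the counter; behind it the open well with the white roll (walls to 110 mm high), which the black cover closes.
- cover (a joint): Angle of the printer's black cover, rad: 0 shut (level), growing as it opens up and back; starts 0.7 to 1.15, stops at 0 and 1.6. Stiff friction hinge (0.2 N m, no spring): stays where left, 2 to 3 N at the free edge moves it. A shell 128 mm long from hinge line to free edge, 152 mm wide; its flat outer face looks up and back when open.
- cover_hinge (a point): Middle of the cover's hinge line, which runs along the printer's y axis at its rear: 85 mm behind the printer's origin and 111 mm above the counter. Axes as the printer's.
- cover_edge (a point): Middle of the cover's free (front) edge on its outer face; moves with the cover. In the cover's axes (the printer's when shut) it is 128 mm in -x and 24 mm in +z from the hinge line; the outer face is the plane 24 mm from the hinge line, its normal this point's +z. When shut that face is level, 135 mm above the counter, and the free edge at printer x = -43 mm.
- feed_top (a point): Centre of the top of the round black feed button, 26 mm across, standing 10 mm above the ledge at printer x = -70, y = +36 mm (its top 105 mm above the counter).
- feed (a joint): Travel of the feed button, m: 0 up, 0.005 fully in (downward). Spring: about 1.2 N to start, 4.2 N fully in; it comes back up by itself.
- power_top (a point): Centre of the top of the square black power key, 12 by 12 mm, on the ledge at printer x = -70, y = -42 mm, 10 mm high. Not to be pressed.
- power (a joint): Travel of the power key, m: 0 up, 0.005 fully in. Leave at 0.
- label_box: Cardboard box of spare rolls with a white band, 130 by 150 by 110 mm high, origin at the centre of its underside; to one side of the work. Leave alone.
- pen_cup: White cup, 66 mm across and 95 mm high, with pens reaching to 135 mm; origin at the centre of its underside. Leave alone.
- stamp: Self-inking hand stamp, black and red, 40 by 62 by 76 mm high, origin at the centre of its underside. Leave alone.
- spray_can: Red can, 52 mm across and 170 mm high, origin at the centre of its underside. Leave alone.

How it is judged:
By the outcome, as a careful person would: the job done as asked, in the order asked, and still so for the second after the job is handed in, with the robot touching nothing.
It also fails if it takes over 38 s, if anything falls off the work surface, if the arm or the gripper's body presses on something with over 40 N, if the wrist force passes 120 N, or if a joint passes its speed limit or range.

## Working session

There is one attempt and no reset: what is moved stays moved. The work goes in short steps, Python scripts to look and compute and a tool call to move; the robot and the scene stay as the last step left them, time stands still between calls to the robot, and variables do not carry over. Pictures are saved under pics/ and viewed, at most 10 in all, crops included, and the job is handed in when it is done.

Besides the shell and the picture viewer there is one more tool, called after "Emit:" in YAML: its name, and indented under it one key for each argument. send_rows: Moves the arm, as the interface text tells. Its arguments: {"type":"object","properties":{"deltas":{"type":"array"},"squeeze":{"type":"number"}},"required":["deltas"]}

```bash
mkdir -p pics; cat > h.py <<'E'
import numpy as np, cv2
from rig import telemetry, optics, env
def grab(n):
    d=optics.get_image(n); R=cv2.Rodrigues(np.array(d['rvec'],float))[0]; t=np.array(d['tvec'],float).ravel()
    z=d['range_z'].astype(float); K=np.array(d['K']); v,u=np.mgrid[:384,:512]
    c=np.stack([(u-K[0,2])/K[0,0]*z,(v-K[1,2])/K[1,1]*z,z],-1)
    P=(c-t)@R; P[z==0]=np.nan
    return d['image'],P
E
python3 - <<'E'
from h import *
a,P=grab('scene');b,Q=grab('top')
np.savez('d.npz',a=a,P=P,b=b,Q=Q)
cv2.imwrite('pics/s1.png',cv2.resize(a[...,::-1],(768,576),interpolation=2));cv2.imwrite('pics/t1.png',cv2.resize(b[...,::-1],(768,576),interpolation=2))
s=telemetry.observe();print(s)
E
```

```text
{'time_s': 0.1, 'q': array([ 5.95686500e+01,  2.18376091e+01,  7.43790787e+01,  2.35116889e-04,
        8.38588153e+01, -1.23363979e+01]), 'qvel': array([-0.0192002 , -0.07623379, -0.16616404, -0.04551813,  0.13974448,
        0.07888601]), 'joint_efforts': array([ 3.68260182e-03, -4.49217832e+01, -2.31661534e+01, -1.32642704e-04,
        3.64721447e-03, -6.48344644e-05]), 'position': array([0.17071329, 0.52259282, 0.25577685]), 'tool_rot': array([[-9.50542866e-01,  3.10592674e-01, -6.70980243e-04],
       [ 3.10593268e-01,  9.50542232e-01, -1.13417053e-03],
       [ 2.85530001e-04, -1.28647965e-03, -9.99999132e-01]]), 'ft_force': array([0.30979095, 0.36455084, 0.33692611]), 'wrist_torque': array([0.03651313, 0.02373793, 0.01833831]), 'gripper_force': 0.0, 'grip_width': 0.0854149496907864}
```

View pics/s1.png

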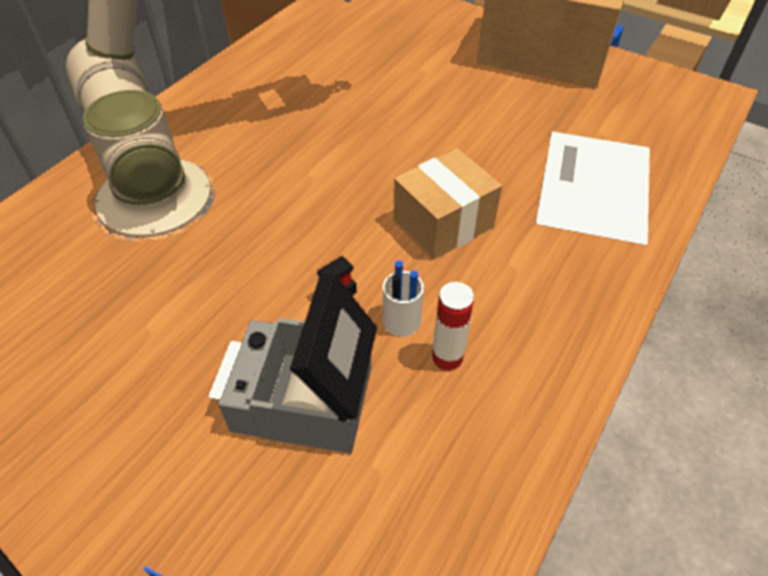

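View pics/t1.png

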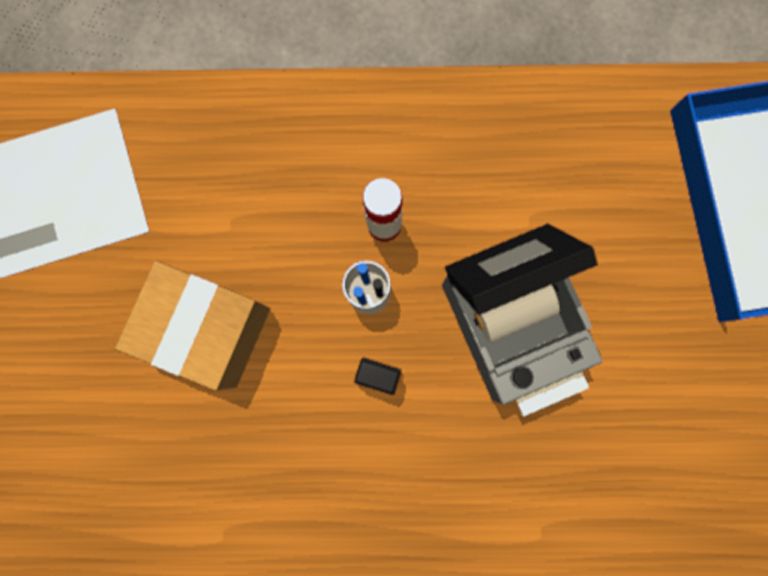

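The top picture shows the feed button at (522,377), the power key at (574,354) and the cover's outer face with its window around (515,258). The stamp is at (378,376), the cup at (366,287) and the can at (383,205), all left of the printer.

```bash
python3 - <<'E'
from h import *
d=np.load('d.npz');Q=d['Q'];P=d['P']
g=lambda A,u,v:np.nanmedian(A[int(v/1.5)-1:int(v/1.5)+2,int(u/1.5)-1:int(u/1.5)+2].reshape(-1,3),0).round(4)
f=g(Q,522,377);p=g(Q,574,354);print('feed',f,'power',p,np.linalg.norm((f-p)[:2]), 'scene',g(P,257,340),g(P,241,385))
for n,u,v in [('cup',366,287),('can',383,195),('stamp',378,374),('edgeL',480,303),('edgeR',594,262),('rearL',449,268),('rearR',548,228)]: print(n,g(Q,u,v))
yv=(f-p)[:2];yv/=np.linalg.norm(yv);xv=np.array([yv[1],-yv[0]])
o=(f[:2]+p[:2])/2+3*-0.001*-1*yv*1+0.07*xv   # mid of buttons is y=-3mm
print('o',o,'xv',xv,np.degrees(np.arctan2(xv[1],xv[0])))
L=(Q[...,:2]-o)@np.stack([xv,yv],1);L=np.dstack([L,Q[...,2]])
# dump profile of cover near y in +-70, z>0.125
m=(abs(L[...,1])<.078)&(L[...,2]>.125)&(L[...,0]>-.1)&(L[...,0]<.16)
C=L[m];print(len(C),C.min(0),C.max(0))
# face fit by ransac
import random
best=0
for i in range(300):
    a=C[np.random.choice(len(C),3,0)];n=np.cross(a[1]-a[0],a[2]-a[0]);n/=np.linalg.norm(n)+1e-12
    k=abs((C-a[0])@n)<.002
    if k.sum()>best:best=k.sum();K=k
D=C[K];c=D.mean(0);n=np.linalg.svd(D-c)[2][2];n*=np.sign(n[2]);print(best,n,c,'ang',np.arctan2(n[0],n[2]))
print('dist hinge',(c-np.array([.085,0,.111]))@n,D.min(0),D.max(0))
E
```

```text
feed [ 0.4554 -0.2027  0.1047] power [ 0.4845 -0.2717  0.1045] 0.0748853123115608 scene [ 0.4597 -0.2041  0.1042] [ 0.489  -0.2764  0.1043]
cup [0.5913 0.0087 0.0062]
can [ 0.6878 -0.0203  0.1694]
stamp [ 0.4608 -0.0103  0.0762]
edgeL [ 0.5416 -0.1319  0.2321]
edgeR [ 0.5896 -0.266   0.2273]
rearL [ 0.5994 -0.1056  0.1338]
rearR [ 0.6496 -0.2371  0.1362]
o [ 0.53328285 -0.20723418] xv [0.92140899 0.38859423] 22.86705629977266
3293 [ 0.02301711 -0.07793785  0.12508089] [0.10355518 0.07260653 0.23798196]
2120 [ 0.88679326 -0.00817236  0.46209407] [ 0.07065511 -0.00202831  0.18794809] ang 1.0904238810834306
dist hinge 0.02285288290503747 [ 0.04309718 -0.07793419  0.12508089] [0.10355518 0.0725272  0.23722819]
```

Emit:
send_rows:
  deltas:
    - [[0,0,-0.04,0,0,0.186,-1],[0,0,-0.04,0,0,0.186,-1],[0,0,0,0,0,0.186,-1],[0,0,0,0,0,0.186,-1],[0,0,0,0,0,0.186,-1],[0,0,0,0,0,0.186,-1],[0,0,0,0,0,0.186,-1],[0,0,0,0,0,0.186,-1],[0,0,0,0,0,0.186,-1],[0,0,0,0,0,0.186,-1],[0,0,0,0,0,0.186,-1],[0,0,0,0,0,0.186,-1]]

```text
time_s: 1.6
position: [0.1707, 0.5227, 0.3359]
tool_rot: [[0.832, 0.554, -0.0], [0.554, -0.832, -0.001], [-0.001, 0.0, -1.0]]
ft_force: [0.3, 0.5, 0.1]
grip_width: -0.0002
gripper_force: 0.0
```

Emit:
send_rows:
  deltas:
    - [[0,0,0,0,0,0.186,-1],[0,0,0,0,0,0.02,-1],[0.015,0.05,0,0,0,0,-1],[0.015,0.05,0,0,0,0,-1],[0.015,0.05,0,0,0,0,-1],[0.015,0.05,0,0,0,0,-1],[0.015,0.05,0,0,0,0,-1],[0.015,0.05,0,0,0,0,-1],[0.015,0.05,0,0,0,0,-1],[0.015,0.05,0,0,0,0,-1],[0,0,0,0,0,0,-1]]

```text
time_s: 2.98
position: [0.4348, 0.1956, 0.3357]
tool_rot: [[0.926, 0.377, -0.001], [0.377, -0.926, -0.001], [-0.001, 0.0, -1.0]]
ft_force: [-0.2, 1.0, 0.0]
grip_width: -0.0
gripper_force: 0.0
```

```bash
cat >> h.py <<'E'
a=np.radians(22.2);xv=np.array([np.cos(a),np.sin(a)]);yv=np.array([-xv[1],xv[0]]);o=np.array([.536,-.2094])
def st():
    s=telemetry.observe();p=s['position'];d=p[:2]-o
    print('t',s['time_s'],'printer frame tcp',(d@xv).round(4),(d@yv).round(4),p[2].round(4),'tip z',(p+.025*s['tool_rot'][:,2])[2].round(4),'F',s['ft_force'].round(2),'yaw',np.degrees(np.arctan2(*s['tool_rot'][[1,0],0])).round(2),'w',s['grip_width'].round(4),'q',s['q'].round(0))
E
python3 -c "from h import *;st()"
```

```text
Traceback (most recent call last):
  File "h.py", line 12, in st
    print('t',s['time_s'],'printer frame tcp',(d@xv).round(4),(d@yv).round(4),p[2].round(4),'tip z',(p+.025*s['tool_rot'][:,2])[2].round(4),'F',s['ft_force'].round(2),'yaw',np.degrees(np.arctan2(*s['tool_rot'][[1,0],0])).round(2),'w',s['grip_width'].round(4),'q',s['q'].round(0))
                                                                                                                                                                                                                                          ^^^^^^^^^^^^^^^^^^^^^
AttributeError: 'float' object has no attribute 'round'
```

Emit:
send_rows:
  deltas:
    - [[0.005,0.05,0,0,0,0,-1],[0.005,0.05,0,0,0,0,-1],[0.005,0.05,0,0,0,0,-1],[0.005,0.05,0,0,0,0,-1],[0.005,0.05,0,0,0,0,-1],[0.005,0.05,0,0,0,0,-1],[0,0.05,0,0,0,0,-1],[0,0.05,0,0,0,0,-1],[0,0.013,0,0,0,0,-1],[0,0,0.03,0,0,0,-1],[0,0,0.03,0,0,0,-1],[0,0,0,0,0,0,-1]]

```text
time_s: 4.47
position: [0.6165, -0.1715, 0.2747]
tool_rot: [[0.925, 0.381, -0.004], [0.381, -0.925, 0.002], [-0.003, -0.004, -1.0]]
ft_force: [0.3, -1.1, 0.1]
grip_width: -0.0001
gripper_force: 0.0
```

```bash
sed -i "s/s\['grip_width'\].round(4)/round(s['grip_width'],4)/" h.py; python3 - <<'E'
from h import *
st()
a,P=grab('scene');cv2.imwrite('pics/s2.png',cv2.resize(a[150:330,100:300,::-1],(800,720)[:2] if 0 else (660,594),interpolation=2))
r=.114
for th in np.linspace(1.09,0,13): print(round(th,3),np.round([.085-r*np.cos(th)+.024*np.sin(th)+.011,.111+r*np.sin(th)+.024*np.cos(th)],4))
E
```

```text
t 4.475 printer frame tcp 0.0889 0.0047 0.2747 tip z 0.2497 F [ 0.29 -1.07  0.14] yaw 22.38 w -0.0001 q [-26.  31.  56.   0.  93.  41.]
1.09 [0.0646 0.2232]
0.999 [0.0545 0.2199]
0.908 [0.0448 0.2156]
0.818 [0.0355 0.2106]
0.727 [0.0267 0.2047]
0.636 [0.0185 0.198 ]
0.545 [0.011  0.1906]
0.454 [0.0041 0.1826]
0.363 [-0.002   0.1739]
0.273 [-0.0073  0.1648]
0.182 [-0.0118  0.1552]
0.091 [-0.0154  0.1452]
0.0 [-0.018  0.135]
```

View pics/s2.png

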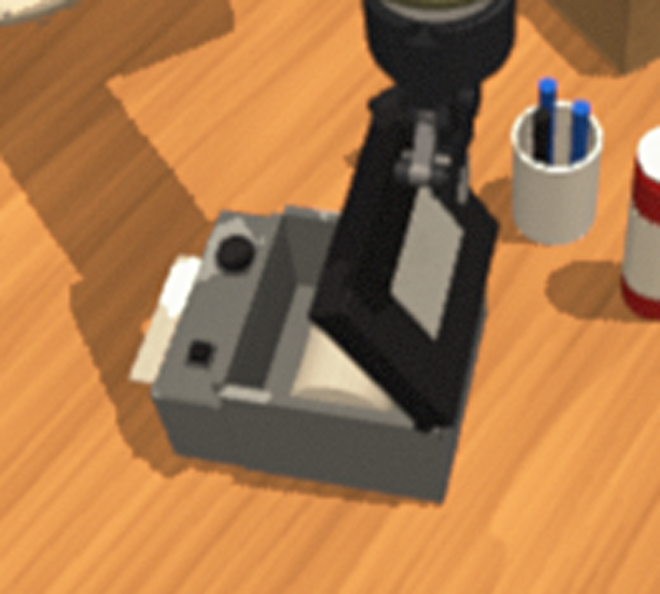

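Emit:
send_rows:
  deltas:
    - [[0,0,0.013,0,0,0,-1],[0,0,0.013,0,0,0,-1],[-0.008,0,0,0,0,0,-1],[-0.008,0,0,0,0,0,-1],[-0.008,0,0,0,0,0,-1],[-0.005,0,0.0015,0,0,0,-1],[-0.005,0,0.002,0,0,0,-1],[-0.005,0,0.002,0,0,0,-1],[-0.005,0,0.002,0,0,0,-1],[-0.005,0,0.0025,0,0,0,-1],[-0.0045,0,0.0025,0,0,0,-1],[0,0,0,0,0,0,-1]]

```text
time_s: 6.02
position: [0.5671, -0.1934, 0.2374]
tool_rot: [[0.926, 0.378, -0.001], [0.378, -0.926, 0.001], [-0.001, -0.001, -1.0]]
ft_force: [-0.2, -0.5, -0.2]
grip_width: 0.0002
gripper_force: 0.0
```

```bash
python3 -c "
from h import *
st();a,P=grab('scene');cv2.imwrite('pics/s3.png',cv2.resize(a[150:330,100:300,::-1],(660,594),interpolation=2))"
```

```text
t 6.025 printer frame tcp 0.0349 0.003 0.2374 tip z 0.2124 F [-0.25 -0.54 -0.16] yaw 22.2 w 0.0002 q [-30.  28.  68.  -0.  85.  38.]
```

View pics/s3.png

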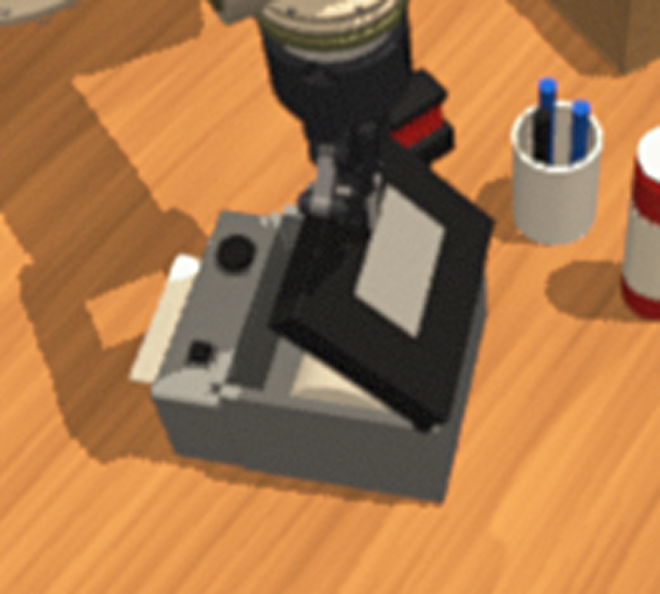

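The cover is following the fingertips down (free edge now around (285,320)) and the printer has not moved. I'll continue.

Emit:
send_rows:
  deltas:
    - [[-0.0045,0,0.003,0,0,0,-1],[-0.0045,0,0.0035,0,0,0,-1],[-0.0045,0,0.004,0,0,0,-1],[-0.004,0,0.004,0,0,0,-1],[-0.004,0,0.0045,0,0,0,-1],[-0.0035,0,0.0045,0,0,0,-1],[-0.0035,0,0.005,0,0,0,-1],[-0.003,0,0.005,0,0,0,-1],[-0.003,0,0.005,0,0,0,-1],[-0.003,0,0.005,0,0,0,-1],[0,0,0,0,0,0,-1]]

```text
time_s: 7.45
position: [0.5326, -0.2075, 0.1938]
tool_rot: [[0.926, 0.378, -0.001], [0.378, -0.926, 0.001], [-0.001, -0.001, -1.0]]
ft_force: [0.2, -0.3, 0.1]
grip_width: 0.0003
gripper_force: 0.0
```

```bash
cat >> h.py <<'E'
def cov():
    a,Q=grab('top');L=np.dstack([(Q[...,:2]-o)@np.stack([xv,yv],1),Q[...,2]])
    b,P=grab('scene');M=np.dstack([(P[...,:2]-o)@np.stack([xv,yv],1),P[...,2]])
    for L in (L,M):
        C=L[(abs(L[...,1]+.045)<.025)&(L[...,2]>.118)&(L[...,2]<.25)&(L[...,0]>-.06)&(L[...,0]<.1)]
        best=0;g=np.random.default_rng(0)
        for i in range(200):
            q=C[g.choice(len(C),3,0)];n=np.cross(q[1]-q[0],q[2]-q[0]);n/=np.linalg.norm(n)+1e-12
            k=abs((C-q[0])@n)<.002
            if k.sum()>best:best=k.sum();K=k
        D=C[K];c=D.mean(0);n=np.linalg.svd(D-c)[2][2];n*=np.sign(n[2]);print('cover',best,n.round(3),'ang',np.arctan2(n[0],n[2]).round(3),'mean',c.round(4),'min',D.min(0).round(3))
    return a,b
E
python3 -c "
from h import *
st();cov()"
```

```text
t 7.45 printer frame tcp -0.0024 0.0031 0.1938 tip z 0.1688 F [ 0.2  -0.26  0.05] yaw 22.21 w 0.0003 q [-33.  27.  77.   0.  76.  35.]
cover 64 [ 0.336 -0.035  0.941] ang 0.343 mean [ 0.0824 -0.0302  0.1356] min [ 0.072 -0.05   0.131]
cover 1184 [ 0.322 -0.025  0.947] ang 0.328 mean [ 0.0304 -0.0454  0.1541] min [-0.029 -0.07   0.131]
```

Emit:
send_rows:
  deltas:
    - [[-0.0025,0,0.0045,0,0,0,-1],[-0.0025,0,0.0045,0,0,0,-1],[-0.002,0,0.0045,0,0,0,-1],[-0.0015,0,0.0045,0,0,0,-1],[-0.0015,0,0.004,0,0,0,-1],[-0.001,0,0.004,0,0,0,-1],[-0.001,0,0.003,0,0,0,-1],[0,0,0.002,0,0,0,-1],[0,0,0.002,0,0,0,-1],[0,0,0,0,0,0,-1]]

```text
time_s: 8.8
position: [0.5218, -0.212, 0.1612]
tool_rot: [[0.926, 0.378, -0.0], [0.378, -0.926, 0.0], [0.0, -0.0, -1.0]]
ft_force: [-0.0, -0.1, 0.2]
grip_width: -0.0001
gripper_force: 0.0
```

Emit:
send_rows:
  deltas:
    - [[0,0,0.001,0,0,0,-1],[0,0,0.0005,0,0,0,-1],[0,0,0,0,0,0,-1]]

```text
time_s: 9.18
position: [0.5217, -0.2121, 0.1601]
tool_rot: [[0.926, 0.378, 0.0], [0.378, -0.926, -0.0], [0.0, 0.0, -1.0]]
ft_force: [-1.1, 0.6, 3.2]
grip_width: -0.0
gripper_force: 1.7
```

```bash
python3 -c "
from h import *
st();cov()"
```

```text
t 9.175 printer frame tcp -0.0142 0.0029 0.1601 tip z 0.1351 F [-1.15  0.62  3.19] yaw 22.22 w -0.0 q [-34.  28.  81.  -0.  71.  34.]
cover 129 [ 0.026 -0.     1.   ] ang 0.026 mean [ 0.0738 -0.0374  0.1348] min [ 0.058 -0.07   0.133]
cover 1122 [-0.    -0.004  1.   ] ang -0.0 mean [ 0.0219 -0.046   0.1344] min [-0.043 -0.07   0.132]
```

Emit:
send_rows:
  deltas:
    - [[0,0,0.0005,0,0,0,-1],[0,0,0.0005,0,0,0,-1],[0,0,0,0,0,0,-1]]

```text
time_s: 9.65
position: [0.5218, -0.2121, 0.1599]
tool_rot: [[0.926, 0.378, 0.001], [0.378, -0.926, -0.001], [0.0, 0.001, -1.0]]
ft_force: [-4.9, 0.5, 11.7]
grip_width: -0.0001
gripper_force: 5.6
```

Emit:
send_rows:
  deltas:
    - [[0,0,-0.005,0,0,0,-1],[0,0,-0.015,0,0,0,-1],[0,0,-0.03,0,0,0,-1],[0,0,-0.03,0,0,0,-1],[0,-0.04,0,0,0,0,-1],[0,-0.04,0,0,0,0,-1],[0,-0.03,0,0,0,0,-1],[0,0,0,0,0,0,-1]]

```text
time_s: 10.65
position: [0.4798, -0.1089, 0.2398]
tool_rot: [[0.925, 0.38, 0.001], [0.38, -0.925, -0.0], [0.001, 0.001, -1.0]]
ft_force: [0.3, -0.4, 0.2]
grip_width: -0.0002
gripper_force: 0.0
```

```bash
python3 -c "
from h import *
st();a,b=cov();cv2.imwrite('pics/t4.png',cv2.resize(a[130:290,280:440,::-1],(590,590),interpolation=2))
cv2.imwrite('pics/s4.png',cv2.resize(b[150:330,100:300,::-1],(660,594),interpolation=2))"
```

```text
t 10.65 printer frame tcp -0.0141 0.1143 0.2398 tip z 0.2148 F [ 0.28 -0.36  0.2 ] yaw 22.33 w -0.0002 q [-27.  17.  85.   0.  78.  41.]
cover 1220 [ 0.005 -0.027  1.   ] ang 0.005 mean [ 0.0225 -0.0461  0.1347] min [-0.046 -0.07   0.132]
cover 1138 [-0.002 -0.015  1.   ] ang -0.002 mean [ 0.0205 -0.046   0.1345] min [-0.043 -0.07   0.132]
```

View pics/t4.png

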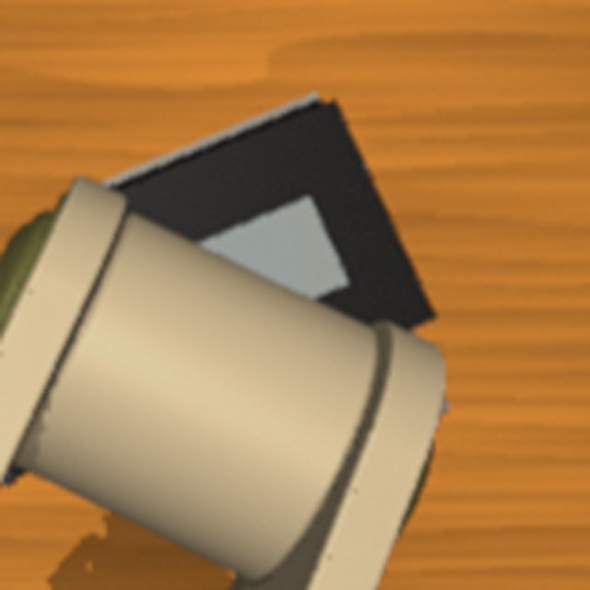

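View pics/s4.png

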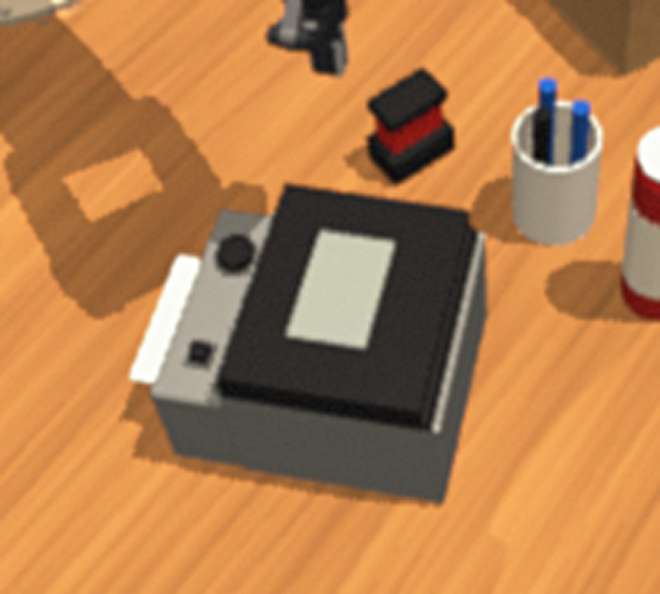

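The cover is flat shut. The feed button at (235,253) and the printer body are where they were before, so I'll move over the button.

Emit:
send_rows:
  deltas:
    - [[-0.03,0.04,0,0,0,0,-1],[-0.027,0.0385,0,0,0,0,-1],[0,0,0.03,0,0,0,-1],[0,0,0.03,0,0,0,-1],[0,0,0.03,0,0,0,-1],[0,0,0.01,0,0,0,-1],[0,0,0,0,0,0,-1]]

```text
time_s: 11.62
position: [0.4573, -0.2051, 0.1389]
tool_rot: [[0.926, 0.378, -0.0], [0.378, -0.926, 0.0], [-0.0, -0.0, -1.0]]
ft_force: [0.4, 0.7, 0.8]
grip_width: 0.0004
gripper_force: 0.0
```

```bash
python3 -c "
from h import *
st();b,P=grab('scene')
cv2.imwrite('pics/s5.png',cv2.resize(b[190:290,120:230,::-1],(660,600),interpolation=2))"
```

```text
t 11.625 printer frame tcp -0.0712 0.0337 0.1389 tip z 0.1139 F [0.36 0.7  0.77] yaw 22.19 w 0.0004 q [-38.  24.  92.  -0.  63.  30.]
```

View pics/s5.png

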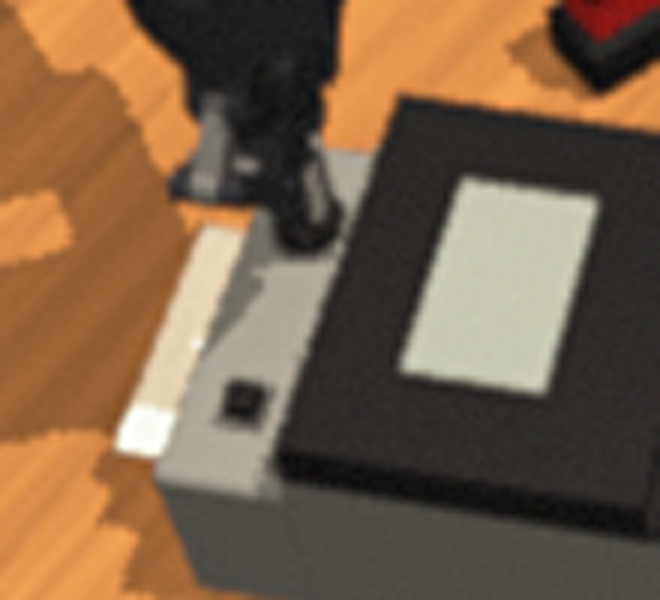

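The fingertip is just above the button at (310,235), well clear of both the cover and the power key (245,400). I'll press now.

Emit:
send_rows:
  deltas:
    - [[0,-0.002,0.004,0,0,0,-1],[0,0,0.003,0,0,0,-1],[0,0,0.002,0,0,0,-1],[0,0,0.002,0,0,0,-1],[0,0,0.001,0,0,0,-1],[0,0,0.001,0,0,0,-1],[0,0,0,0,0,0,-1]]

```text
time_s: 12.55
position: [0.4564, -0.2026, 0.1259]
tool_rot: [[0.926, 0.378, 0.0], [0.378, -0.926, -0.0], [0.0, 0.0, -1.0]]
ft_force: [0.2, 1.7, 3.9]
grip_width: 0.0004
gripper_force: 1.8
```

Emit:
send_rows:
  deltas:
    - [[0,0,0.001,0,0,0,-1],[0,0,0.0007,0,0,0,-1],[0,0,0,0,0,0,-1]]

```text
time_s: 12.92
position: [0.4564, -0.2026, 0.1249]
tool_rot: [[0.926, 0.378, 0.001], [0.378, -0.926, -0.0], [0.0, 0.001, -1.0]]
ft_force: [-1.9, 1.9, 11.1]
grip_width: 0.0002
gripper_force: 5.7
```

Force has jumped to 11 N with the tip 5 mm below its rest height, so the button is fully in. I'll release it and retract.

Emit:
send_rows:
  deltas:
    - [[0,0,0,0,0,0,-1],[0,0,-0.004,0,0,0,-1],[0,0,-0.008,0,0,0,-1],[0,0,-0.03,0,0,0,-1],[0,0,-0.05,0,0,0,-1],[0,-0.05,-0.03,0,0,0,-1],[0,-0.05,0,0,0,0,-1],[0,0,0,0,0,0,-1],[0,0,0,0,0,0,-1]]

```text
time_s: 14.05
position: [0.4187, -0.1104, 0.2463]
tool_rot: [[0.926, 0.378, 0.0], [0.378, -0.926, -0.0], [0.0, 0.001, -1.0]]
ft_force: [-1.4, 0.4, 0.6]
grip_width: 0.0005
gripper_force: 0.0
```

```bash
python3 -c "
from h import *
st();a,b=cov();_,P=grab('scene');print(P[226:228,170:173].reshape(-1,3).mean(0))
cv2.imwrite('pics/s6.png',cv2.resize(b[150:330,100:300,::-1],(660,594),interpolation=2))"
```

```text
t 14.05 printer frame tcp -0.0712 0.136 0.2463 tip z 0.2213 F [-1.39  0.41  0.58] yaw 22.23 w 0.0005 q [-31.  11.  92.  -0.  77.  37.]
cover 1390 [-0.001 -0.016  1.   ] ang -0.001 mean [ 0.0168 -0.0453  0.1351] min [-0.046 -0.07   0.133]
cover 1139 [ 0.001 -0.026  1.   ] ang 0.001 mean [ 0.0211 -0.046   0.1345] min [-0.043 -0.07   0.132]
[ 0.46006982 -0.2053496   0.10396483]
```

View pics/s6.png

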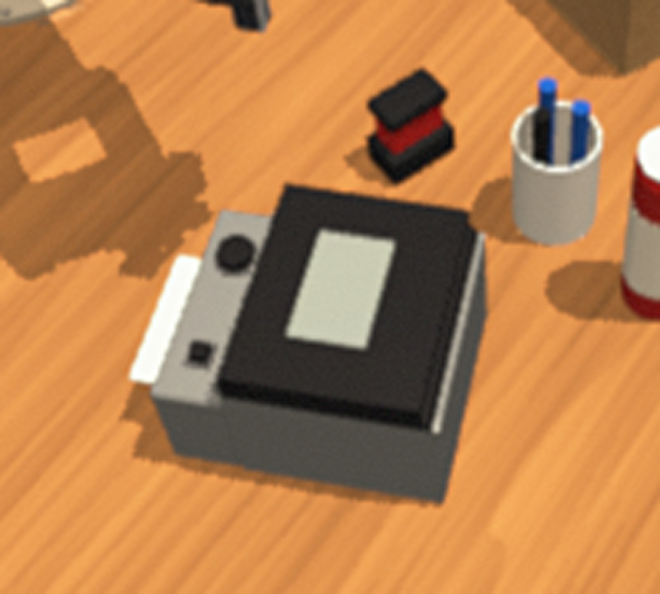

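The cover is shut, the button at (235,253) is back up at 104 mm, and nothing else has moved.

```bash
python3 -c "
from h import *
print(env.close_job())"
```

```text
the job is handed in; nothing more can be done
None
```

The cover is fully shut (0 rad within about 0.001), the feed button was then pressed all the way in (11 N) and came back up, the printer and other things stayed put, and I handed the job in at about 14 s.

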